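Square the long honing stone up in the corner of the sharpening bed

ROBOT

A 6-joint arm with a two-finger parallel gripper is mounted at the origin on the work surface. World frame = base frame: x ahead of the robot, y to its left, z up, the work surface at z = 0. Lengths are in m, angles in rad, forces in N, time in s.
With the tool pointing down it reaches from about 0.35 to 0.925 m from the base axis. Payload 6.4 kg.
Tool frame: the origin (TCP) lies where the fingers leave the gripper's body, on its centre line; the fingertips stand 97 mm ahead of it and the grasp point (between the pads) lies ctrl.grip_point_offset ahead of it (ctrl.grip_point_offset is the distance from the TCP to the grasp point, in m); y points along the fingers, x is the direction in which the jaws open and shut, and the axes are right-handed (so a half turn about y gives the same grasp; the last joint's range is limited). The gripper opens to 94 mm and grips with 3 to 60 N. Pads are 16 mm wide; open, the fingers measure 119 mm over their backs; the gripper's body (75 mm by 177 mm) begins 78 mm behind the grasp point.
Start: joints at [1.096, 0.245, 1.558, -0, 1.339, -0.174], TCP at [0.193, 0.621, 0.303] pointing down, gripper open.
Joint ranges: [-3.13, 3.13], [-1.02, 2.26], [0.13, 2.54], [-0.95, 4.09], [0.21, 2.88], [-2.74, 2.74]. Speed limits (rad/s): [2.57, 2.57, 3.14, 3.14, 3.14, 3.14].

INTERFACE

Orientations are given as a 3x3 rotation matrix whose columns are the frame's x, y, z axes.
In Python, from plant import ctrl gives the robot as it stands. The module is installed in compiled form; this text tells all that it offers.
- The arm moves only by the shell command python3 -m handwheel 'ROWS'. ROWS is JSON, a list of rows, each a list of 3 entries, a list of its own where there are three numbers: the opening, from 0 (shut) to 1 (fully open), then the shift along the tool's x, y, z in m, then the turn, a rotation vector about the tool's x, y, z in degrees. In form: [[fingers, [x, y, z], [rx, ry, rz]], ...]. A call has exactly 5 rows; each row shifts and turns the pose as measured when the row begins, along the tool's axes as they then stand; what a row does not reach is not made up. A row lasts 1/10 s, in which the tool goes at most 50 mm and 8.59 degrees, less where a joint would pass 70% of its speed; a pose out of reach is approached as far as the arm can. A call with a gripper value outside its range is refused whole. The fingers move at their own pace and stop on an object; the grip force is fixed at half the most. Time passes only in rows, so rows that do not move let the fingers close, or fill a call up. It gives the time, the measured TCP pose, the force and the opening at its end, in the units of the state.
- ctrl.get_state(): the state, without advancing time (a new reading comes with each control period).
- ctrl.capture(name): name is "scene" or "side" or "wrist"; returns the picture (400x640x3 uint8, red, green, blue); there is no depth.
- ctrl.get_calibration(name): a dict with "vertical_fov" (degrees; the focal length in pixels is half the picture's height over the tangent of half this angle, whatever the lens; pixels are square), "cx", "cy" (the principal point, pixels), "R" (3x3) and "t" (3): a world point X has camera coordinates R X + t. Camera axes: x right, y down, z forward; pixel columns grow to the right and rows downward; lengths in m; the calibration is good to about 2 mm. A picture is of the moment at which its call begins: read the wrist's pose just before it. get_calibration takes no time and is no camera call; for the wrist camera it gives the pose at the moment of the call.
- ctrl.finish_job(): hands the job in, once; it reports no verdict.
Trained networks look in the newest picture that a camera, given by its name, has taken for a name from the list of things; names that differ only in an ending like _2 or _b are one class to them, and where a whole thing is asked for, a point or a joint stands for the part that bears it (a point fixed in the world has none). Each returns a list of dicts, best first, with "confidence" (0 to 1); they miss things now and then, are a little off and sometimes report something else, mostly with a low value. They report only what shows in the picture. A call takes as long as a camera call. They do not tell look-alikes from the thing itself.
- ctrl.spot_in(label, camera): "uv" ([column, row] in pixels, amid what is visible of it).
- ctrl.place_of(label, camera): "uv" ([column, row] in pixels: a listed point, or the origin of a listed thing).
The state is a dict: "time": time; "joint_positions": joint angles; "dq": joint speeds; "effort": joint torques, N m; "tcp_pos": TCP position; "eef_rot": TCP orientation; "force": force on the tool from outside, world axes, zero at the start; "ft_torque": the same for the moment, N m; "width": finger opening in m.
Only numpy, scipy, OpenCV 4.12 (cv2) and the standard library are available. Lean on these libraries where they do the work, as an engineer would, in place of code of your own. Each camera call takes 0.05 s, during which the arm holds its last target.

TASK

On the cutler's sharpening bed, slide the long stone (do not lift it) until it lies flat with its whole long side flush against the steel rail and one end touching the steel stop block, which may stand at either end of the rail. Press it home against the rail with a definite but gentle push of about 10 N held for a moment, never more than 60 N because it is brittle, and take care not to bump the light bar above, the tin or the knives.

Things in the scene. Friction and masses are not known exactly. Their poses are not given: they have to be found in the camera images.
- rail: Fixed dark steel rail 500 mm long, 32 mm high, 12 mm thick, screwed to the board of the sharpening bed. Origin at the foot of the middle of its working face, on the board's top (12 mm above the table). x points away from the robot, square to the face; the face is the plane x=0 and the stone lies on its -x side; y runs along the rail to the left; z up. Its place and yaw (up to about 9 degrees) vary.
- bed: Fixed wooden board of the sharpening bed, 280 x 580 x 12 mm, lying on the table under the rail. Same origin and axes as the rail's. Its top (z=0) spans x -170 to +110 mm, y +-290 mm.
- stop: Fixed dark steel stop block 60 (x) x 40 (y) x 35 mm high, standing on the board against the rail's face, either at the left or the right end (220 mm from the rail's middle). Origin at the centre of its underside; axes parallel to the rail's. Its inner face is 20 mm from its origin, towards the rail's middle.
- lamp: Fixed slim aluminium light bar that runs parallel to the rail above the stone's final place. Axes and origin the same as the rail's. The bar spans x -55 to -25 mm, y +-280 mm, z 141 to 161 mm; its two 16 mm square posts stand behind the rail at x +50, y +-272 mm, with arms at z 155 to 165 mm joining them to the bar. A gripper held upright at the stone's final place would hit it: tilt it back towards the robot by 20 to 50 degrees from vertical.
- stone: Long grey honing stone, the longest loose block on the bed: 50 (x) x 170 (y) x 28 mm high, about 0.55 kg (varies 0.4 to 0.65), loose on the board and askew by up to 20 degrees. Origin at the centre of its underside; y along its length, to the left, x across. It slides on the board with 2 to 5 N.
- stone_left (a point): Middle of the stone's left end face (y = +85 mm, 14 mm above its underside).
- stone_right (a point): Middle of the stone's right end face (y = -85 mm, 14 mm above its underside).
- tin: Loose round flat tin, 51 mm across and 38 mm high, standing on the board by the rail at the end opposite to the stop. Origin at the centre of its underside. Leave alone.
- pocket_knife: Loose small knife, 175 mm long, 14 mm high, lying on the board behind the rail. Origin where handle (to its -x) and blade (to its +x) meet. Leave alone.
- chef_knife: Loose wide kitchen knife, 285 mm long, 16 mm high, lying on the table left of the bed; origin where handle (-x) and blade (+x) meet. Leave alone.
- cleaver: Loose cleaver, 260 mm long, 18 mm high, lying on the table right of the bed; origin where handle (-x) and blade (+x) meet. Leave alone.
Things that resemble listed ones, but are neither listed nor needed, are in the scene too. Leave any orange or yellow look-alike of the stone alone.

How it is judged:
By the outcome, as a careful person would: the job done as asked, in the order asked, and still so for the second after the job is handed in, with the robot touching nothing.
It also fails if it takes over 70 s, if anything falls off the work surface, if the arm or the gripper's body presses on something with over 40 N, if the wrist force passes 120 N, or if a joint passes its speed limit or range.

## Working session

There is one attempt and no reset: what is moved stays moved. The work goes in short steps, Python scripts to look and compute and a shell command to move; the robot and the scene stay as the last step left them, time stands still between calls to the robot, and variables do not carry over. Pictures are saved under pics/ and viewed, and the job is handed in when it is done.

```bash
mkdir -p pics; ls; python3 - <<'E'
from plant import ctrl
import cv2
s=ctrl.get_state();print({k:(v if not hasattr(v,'round') else v) for k,v in s.items()}, ctrl.grip_point_offset)
for n in ("scene","side"):
    im=ctrl.capture(n);cv2.imwrite(f"pics/{n}0.png",im[:,:,::-1])
    c=ctrl.get_calibration(n);print(n,c)
    for l in ("rail","stop","stone","stone_left","stone_right","tin"):
        print(l,[(round(d["confidence"],2),[round(x) for x in d["uv"]]) for d in ctrl.place_of(l,n)][:4])
E
```

```text
pics
{'time': 0.0, 'joint_positions': array([ 1.09590890e+00,  2.45789755e-01,  1.55896812e+00, -2.03601500e-05,
        1.33870960e+00, -1.74082808e-01]), 'dq': array([ 0.00021785, -0.00011892, -0.00084286,  0.00145235,  0.00147179,
        0.00111685]), 'effort': array([-1.67510930e-04, -4.15826726e+01, -3.14604735e+01,  6.85376627e-02,
        3.31870385e-02, -1.23451805e-04]), 'tcp_pos': array([0.19238587, 0.62045024, 0.30158542]), 'eef_rot': array([[ 2.96283527e-01, -8.39622194e-04, -9.55099663e-01],
       [ 9.55098241e-01, -1.67642854e-03,  2.96284559e-01],
       [-1.84992342e-03, -9.99998242e-01,  3.05223521e-04]]), 'force': array([-0.49983164,  0.55840811, -0.08876903]), 'ft_torque': array([ 0.06422752, -0.05844188,  0.05510944]), 'width': 0.09409316698941925} 0.0784
scene {'vertical_fov': 49.2369136460313, 'cx': 321.6529542722868, 'cy': 206.5393979807303, 'R': array([[-3.75401943e-01,  9.26861913e-01, -6.12799044e-04],
       [ 8.03789376e-01,  3.25225177e-01, -4.98147793e-01],
       [-4.61514918e-01, -1.87498211e-01, -8.67091922e-01]]), 't': array([ 0.1907291 , -0.413217
[... 249 characters left out ...]
9, [306, 199]), (0.59, [389, 176])]
tin [(0.81, [386, 256])]
side {'vertical_fov': 54.16226920866346, 'cx': 321.6319646457277, 'cy': 199.0933306305373, 'R': array([[ 9.97213343e-01, -7.45970553e-02, -9.09842867e-04],
       [-4.50231225e-02, -5.92055053e-01, -8.04638883e-01],
       [ 5.94850142e-02,  8.02437595e-01, -5.93763791e-01]]), 't': array([-0.52664571,  0.07054945,  0.95613334])}
rail [(0.86, [358, 210])]
stop [(0.69, [306, 146]), (0.56, [356, 276])]
stone [(0.89, [198, 297]), (0.81, [323, 207]), (0.76, [241, 169])]
stone_left [(0.86, [238, 284]), (0.81, [323, 186]), (0.74, [231, 154])]
stone_right [(0.86, [248, 182]), (0.78, [326, 222]), (0.67, [153, 303])]
tin [(0.66, [336, 163])]
```

View pics/scene0.png

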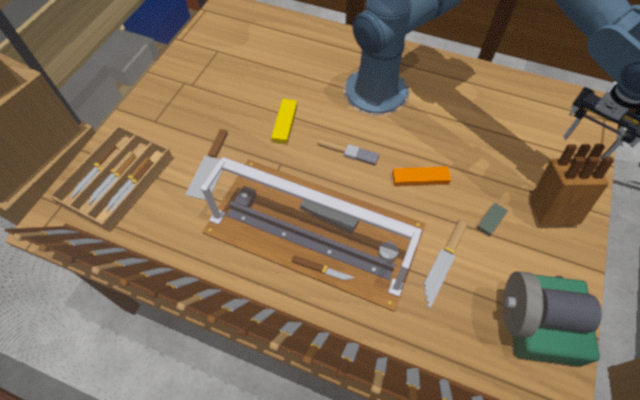

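View pics/side0.png

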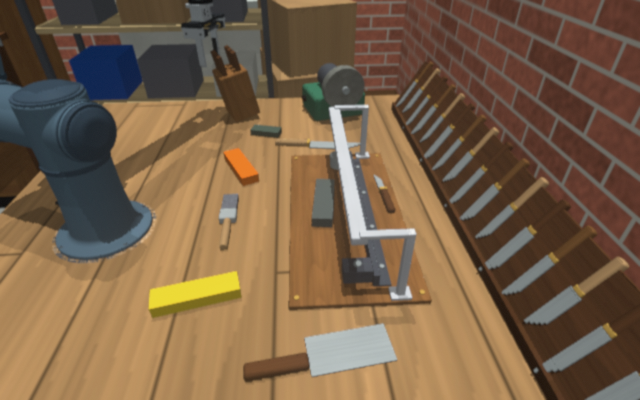

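The scene view shows these possible stones: yellow block (285,120), orange block (422,175), small green-grey block (491,218), trowel-like tool (350,153), and a grey block on the bed (330,212). I choose the grey one on the bed. The stop looks to be at the right end (243,198), with the tin at the left (388,252). I'll check that in close crops.

```bash
python3 - <<'E'
import cv2
a=cv2.imread("pics/scene0.png")[145:315,180:440]; cv2.imwrite("pics/c1.png",cv2.resize(a,None,fx=3,fy=3,interpolation=cv2.INTER_CUBIC))
a=cv2.imread("pics/side0.png")[140:310,280:440]; cv2.imwrite("pics/c2.png",cv2.resize(a,None,fx=3.5,fy=3.5,interpolation=cv2.INTER_CUBIC))
E
```

```text
(no output)
```

View pics/c1.png

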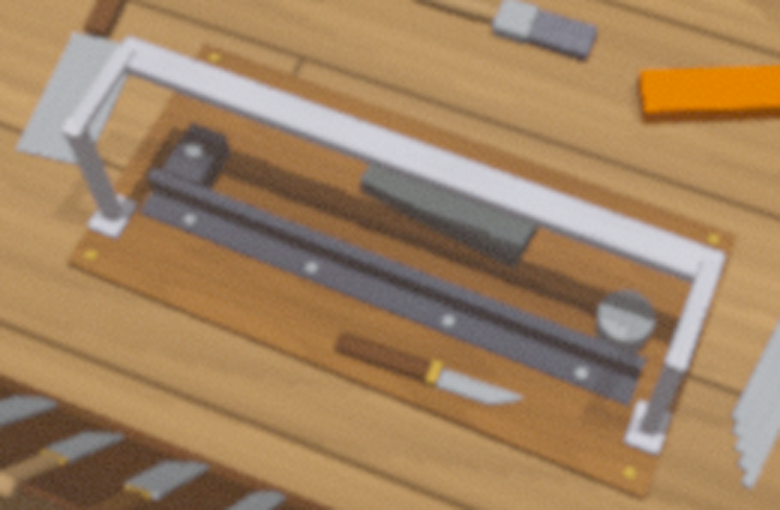

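View pics/c2.png

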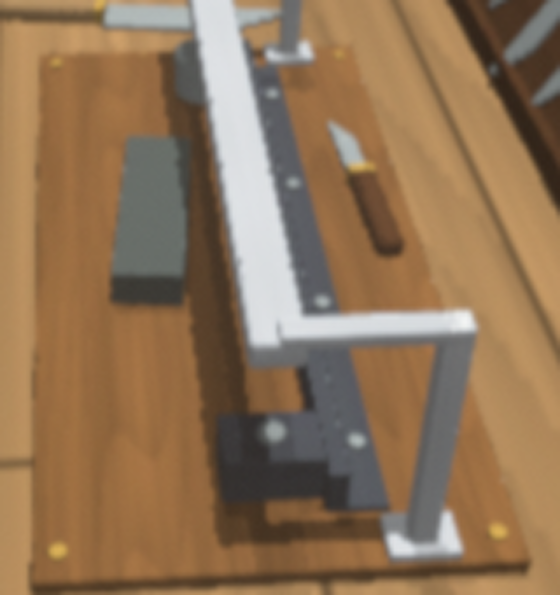

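```bash
cat > h.py <<'E'
import numpy as np
from plant import ctrl
def ray(n,uv,z,cal=None):
    c=cal or ctrl.get_calibration(n); f=200/np.tan(np.radians(c["vertical_fov"])/2)
    R=np.array(c["R"]);t=np.array(c["t"]);o=-R.T@t
    d=R.T@np.array([(uv[0]-c["cx"])/f,(uv[1]-c["cy"])/f,1.]);return o+d*(z-o[2])/d[2]
def fit(loc,W):
    loc=np.array(loc);W=np.array(W)[:,:2];a=loc-loc.mean(0);b=W-W.mean(0)
    th=np.arctan2((a[:,0]*b[:,1]-a[:,1]*b[:,0]).sum(),(a*b).sum());R=np.array([[np.cos(th),-np.sin(th)],[np.sin(th),np.cos(th)]])
    t=W.mean(0)-R@loc.mean(0);return t,th,np.linalg.norm(W-(loc@R.T+t),axis=1)
E
python3 - <<'E'
from h import *
S=lambda p:(p[0]/3.5+280,p[1]/3.5+140); C=lambda p:(p[0]/3+180,p[1]/3+145)
# board local corners: near-robot right (-.17,-.29) etc
L=[];W=[]
for p,l in [((33,573),(-.17,-.29)),((40,54),(-.17,.29)),((527,560),(.11,-.29))]: L.append(l);W.append(ray("side",S(p),.012))
for p,l in [((206,45),(-.17,-.29)),((733,237),(-.17,.29)),((645,490),(.11,.29)),((70,261),(.11,-.29))]: L.append(l);W.append(ray("scene",C(p),.012))
t,th,r=fit(L,W);print("rail",t,np.degrees(th),r.round(4)); 
for w in W: print(w.round(4))
L=[];W=[]
for p,l in [((128,137),(-.025,.085)),((190,138),(.025,.085)),((186,275),(.025,-.085)),((113,274),(-.025,-.085))]: L.append(l);W.append(ray("side",S(p),.04))
ts,ths,r=fit(L,W);print("stone",ts,np.degrees(ths),r.round(4))
R=np.array([[np.cos(th),-np.sin(th)],[np.sin(th),np.cos(th)]])
print("stone in rail",R.T@(ts-t),np.degrees(ths-th))
for p in [(220,412),(330,412)]: print("stop top",R.T@(ray("side",S(p),.047)[:2]-t))
E
```

```text
rail [0.62060504 0.01019884] -1.1759217883583046 [0.0035 0.0065 0.0052 0.0069 0.0065 0.0058 0.0052]
[ 0.4453 -0.2728  0.012 ]
[0.4563 0.2972 0.012 ]
[ 0.7201 -0.2846  0.012 ]
[ 0.4493 -0.2712  0.012 ]
[0.4624 0.3008 0.012 ]
[0.731  0.2961 0.012 ]
[ 0.7239 -0.2769  0.012 ]
stone [0.53685205 0.03065252] -6.832441685230638 [0.0022 0.0015 0.0021 0.001 ]
stone in rail [-0.08415511  0.01873057] -5.656519896872334
stop top [-0.05867224 -0.20302548]
stop top [ 0.0061141  -0.20659585]
```

The crops confirm it: the grey block on the bed is the stone, askew by about 6° relative to the rail. The stop is at the right end and the tin at the left. Next I'll check the gripper's shape and wrist camera, and work out the first target.

```bash
cat >> h.py <<'E'
from scipy.spatial.transform import Rotation as Ro
RT=np.array([0.6206,0.0102]);RY=np.radians(-1.18)
def RR():
    return Ro.from_euler('z',RY).as_matrix()
def tip_in_rail():
    s=ctrl.get_state();p=np.array(s["tcp_pos"])+.097*np.array(s["eef_rot"])[:,1]
    return RR().T@(p-np.array([*RT,.012]))
def plan(tip,tilt,yaw=0):
    """tip in rail frame (fingertips mid), tilt deg -> tool-frame shift and rotvec from present"""
    s=ctrl.get_state();R0=np.array(s["eef_rot"]);p0=np.array(s["tcp_pos"])
    t=np.radians(tilt)
    Rl=np.array([[0,1,0],[np.sin(t),0,-np.cos(t)],[-np.cos(t),0,-np.sin(t)]]).T
    Rt=RR()@Ro.from_euler('z',yaw,degrees=True).as_matrix()@Rl
    tipw=RR()@np.array(tip)+np.array([*RT,.012]); tcp=tipw-.097*Rt[:,1]
    print("t",round(s["time"],2),"tip now(rail)",(tip_in_rail()*1000).round(1),"F",np.array(s["force"]).round(1),"w",round(s["width"],3))
    print("tcp now",p0.round(3),"target",tcp.round(3),"tool shift mm",(R0.T@(tcp-p0)*1000).round(1),"rotvec deg",np.degrees(Ro.from_matrix(R0.T@Rt).as_rotvec()).round(2))
E
python3 - <<'E'
from h import *
import cv2
s=ctrl.get_state();c=ctrl.get_calibration("wrist")
o=-np.array(c["R"]).T@np.array(c["t"]);print("wristcam in tool",np.array(s["eef_rot"]).T@(o-s["tcp_pos"]))
plan([-.15,.02,.15],30)
w=ctrl.capture("wrist");cv2.imwrite("pics/w0.png",w[:,:,::-1])
a=cv2.imread("pics/scene0.png")[30:180,540:640];b=cv2.imread("pics/side0.png")[0:110,170:270]
cv2.imwrite("pics/c3.png",np.hstack([cv2.resize(a,(400,600)),cv2.resize(b,(400,600))]))
E
```

```text
wristcam in tool [-6.15919874e-05 -8.22733091e-02  7.02017156e-02]
t 0.7 tip now(rail) [-440.5  601.7  193.7] F [-0.1  0.7  0.3] w 0.094
tcp now [0.193 0.621 0.303] target [0.423 0.034 0.246] tool shift mm [-492.1   56.6 -393.4] rotvec deg [-29.8  -15.68  -4.2 ]
```

View pics/c3.png

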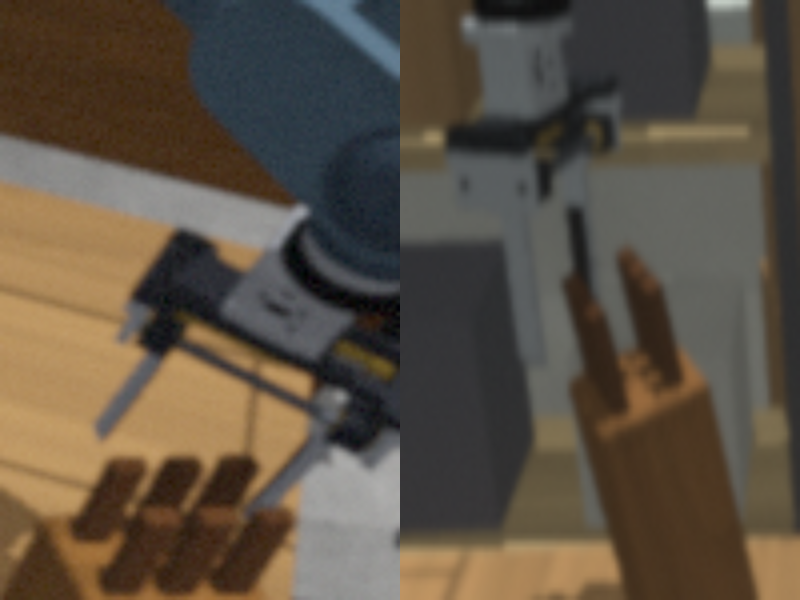

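View pics/w0.png

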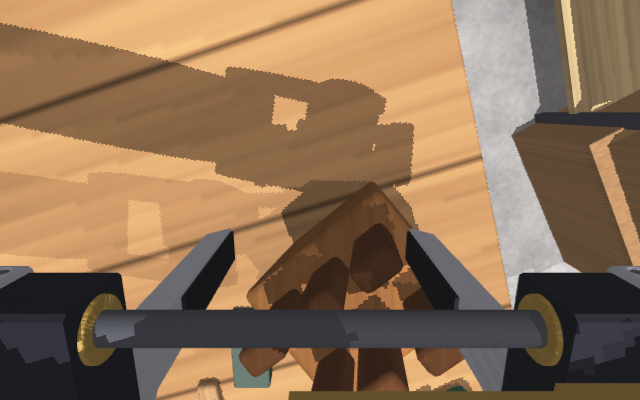

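The picture shows that the gripper's wide side lies along the jaws, and it hangs above the knife block (wrist picture, block around 350,300). I'll go up first, then across.

```bash
python3 -m handwheel '[[1,[0,-0.04,0],[0,0,0]],[1,[0,-0.04,0],[0,0,0]],[1,[-0.035,0,-0.028],[0,0,0]],[1,[-0.035,0,-0.028],[0,0,0]],[1,[-0.035,0,-0.028],[0,0,0]]]'
python3 -m handwheel '[[1,[-0.039,0,-0.031],[0,0,0]],[1,[-0.039,0,-0.031],[0,0,0]],[1,[-0.039,0,-0.031],[0,0,0]],[1,[-0.039,0,-0.031],[0,0,0]],[1,[-0.039,0,-0.031],[0,0,0]]]'
python3 - <<'E'
from h import *
plan([-.15,.02,.15],30)
E
```

```text
time: 1.25
tcp_pos: [0.2415, 0.4954, 0.3853]
eef_rot: [[0.29, 0.001, -0.957], [0.957, -0.001, 0.29], [-0.0, -1.0, -0.001]]
force: [1.2, 0.7, 1.5]
width: 0.0939
time: 1.75
tcp_pos: [0.3322, 0.2618, 0.3866]
eef_rot: [[0.285, 0.005, -0.958], [0.958, 0.002, 0.285], [0.003, -1.0, -0.004]]
force: [1.6, -0.2, -0.2]
width: 0.0941
t 1.75 tip now(rail) [-293.   245.7  277.6] F [ 1.6 -0.2 -0.2] w 0.094
tcp now [0.332 0.262 0.387] target [0.423 0.034 0.246] tool shift mm [-192.7  140.7 -150.9] rotvec deg [-29.55 -15.08  -3.9 ]
```

```bash
python3 -m handwheel '[[1,[-0.038,0,-0.030],[0,-5,0]],[1,[-0.038,0,-0.027],[0,-5,0]],[1,[-0.038,0,-0.024],[0,-5,0]],[1,[-0.038,0,-0.021],[-8,0,0]],[1,[-0.038,0.0,-0.018],[-8,0,0]]]'
python3 - <<'E'
from h import *
plan([-.15,.02,.15],35)
E
```

```text
time: 2.25
tcp_pos: [0.4289, 0.0474, 0.3914]
eef_rot: [[0.017, 0.294, -0.956], [1.0, -0.005, 0.017], [0.0, -0.956, -0.294]]
force: [-0.0, -0.1, 0.1]
width: 0.0941
t 2.25 tip now(rail) [-163.9   33.4  286.7] F [-0.  -0.1  0.1] w 0.094
tcp now [0.429 0.047 0.391] target [0.415 0.034 0.241] tool shift mm [-13.3 139.4  56.8] rotvec deg [-17.9    0.15   0.1 ]
```

```bash
python3 -m handwheel '[[1,[-0.013,0.0,0.0],[-8,0,0]],[1,[0,0.03,0.0],[-8,0,0]],[1,[0,0.035,0.025],[-2,0,0]],[1,[0,0.035,0.025],[0,0,0]],[1,[0,0.02,0.02],[0,0,0]]]'
python3 - <<'E'
from h import *
import cv2
plan([-.15,.02,.012],35)
c=ctrl.get_calibration("wrist");w=ctrl.capture("wrist");cv2.imwrite("pics/w1.png",w[:,:,::-1])
print(c)
cv2.imwrite("pics/s1.png",ctrl.capture("side")[:,:,::-1])
E
```

```text
time: 2.75
tcp_pos: [0.4398, 0.0267, 0.255]
eef_rot: [[0.03, 0.602, -0.798], [1.0, -0.023, 0.021], [-0.006, -0.798, -0.602]]
force: [0.1, 0.1, -0.2]
width: 0.0942
t 2.75 tip now(rail) [-122.7   11.7  165.6] F [ 0.1  0.1 -0.2] w 0.094
tcp now [0.44  0.027 0.255] target [0.415 0.034 0.103] tool shift mm [  7.9 106.1 110.9] rotvec deg [ 2.04 -0.25 -0.61]
{'vertical_fov': 59.65897932170326, 'cx': 319.69058227215106, 'cy': 199.3932811998515, 'R': array([[ 0.03017108,  0.99952596, -0.00612804],
       [ 0.62647454, -0.01413245,  0.77931375],
       [ 0.77885772, -0.0273518 , -0.62660396]]), 't': array([-0.03814004, -0.42578094, -0.08547119])}
```

View pics/w1.png

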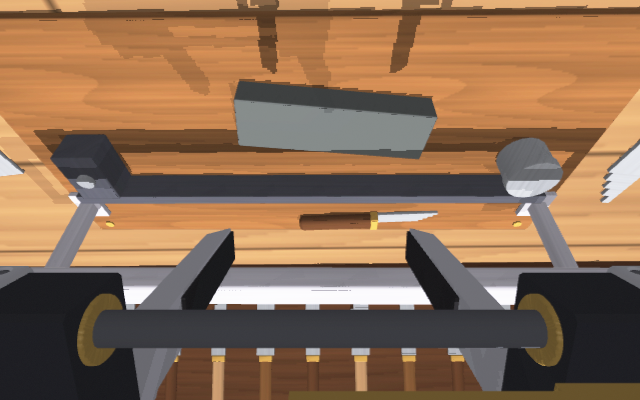

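View pics/s1.png

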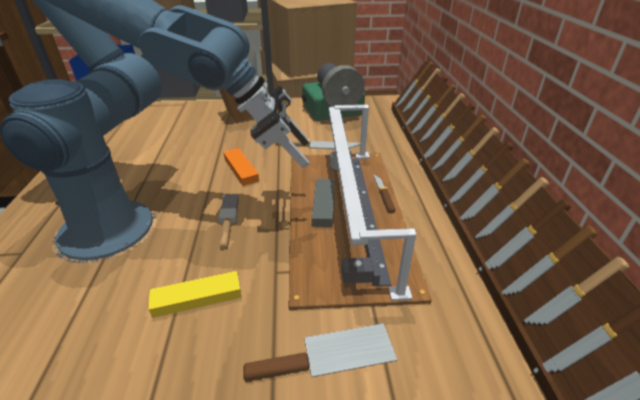

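The wrist view is clear: stone top at (335,128), stop at left (95,165), tin at (530,165), rail along row 185. I'll measure it zoomed in.

```bash
python3 - <<'E'
import cv2
a=cv2.imread("pics/w1.png")[60:220,30:330]; cv2.imwrite("pics/c4.png",cv2.resize(a,None,fx=2.6,fy=2.6,interpolation=cv2.INTER_CUBIC))
a=cv2.imread("pics/w1.png")[60:220,310:610]; cv2.imwrite("pics/c5.png",cv2.resize(a,None,fx=2.6,fy=2.6,interpolation=cv2.INTER_CUBIC))
E
```

```text
(no output)
```

View pics/c4.png

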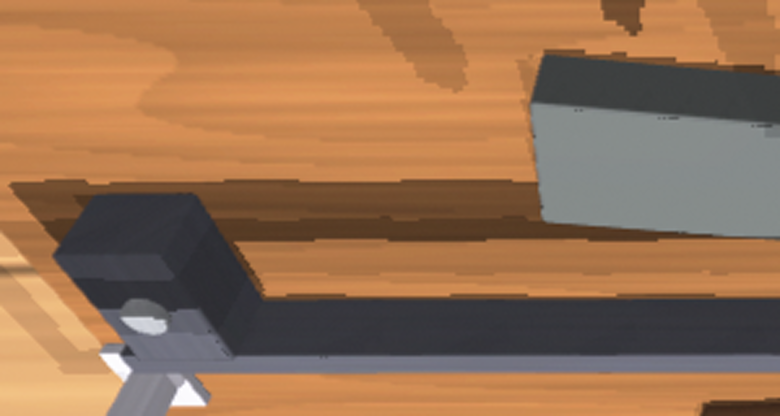

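View pics/c5.png

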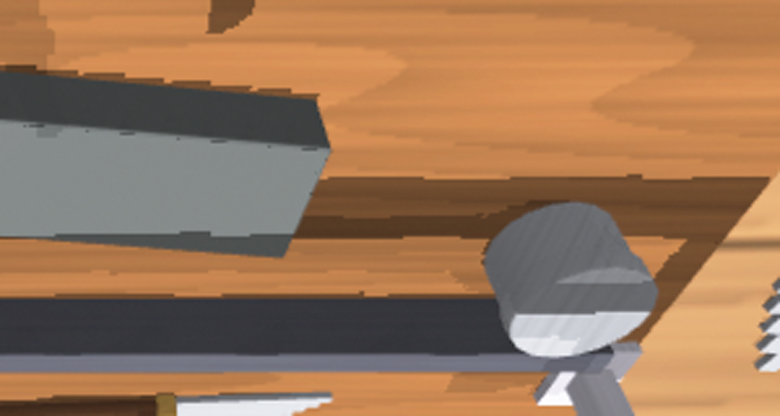

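```bash
python3 - <<'E'
from h import *
c={'vertical_fov': 59.65897932170326, 'cx': 319.69058227215106, 'cy': 199.3932811998515, 'R': np.array([[ 0.03017108,  0.99952596, -0.00612804],[ 0.62647454, -0.01413245,  0.77931375],[ 0.77885772, -0.0273518 , -0.62660396]]), 't': np.array([-0.03814004, -0.42578094, -0.08547119])}
A=lambda p:(p[0]/2.6+30,p[1]/2.6+60);B=lambda p:(p[0]/2.6+310,p[1]/2.6+60)
r=lambda uv,z:ray("",uv,z,c)
p1=r(A((268,297)),.012);p2=r(B((480,297)),.012)
print("foot",p1,p2); d=p2-p1; yaw=np.degrees(np.arctan2(-d[0],d[1]));print("yaw",yaw)
q1=r(A((268,355)),.044);q2=r(B((480,354)),.044);print("top",q1,q2,np.degrees(np.arctan2(-(q2-q1)[0],(q2-q1)[1])))
Rm=Ro.from_euler('z',yaw,degrees=True).as_matrix()[:2,:2]
s=r(A((262,296)),.012)[:2]; o=s-Rm@np.array([0,-.2]);print("origin from stop corner",o)
s=r(A((235,356)),.047)[:2];print("alt",s-Rm@np.array([0,-.2]))
L=[(-.025,-.085),(.025,-.085),(-.025,.085),(.025,.085)]
W=[r(A((531,103)),.04),r(A((544,221)),.04),r(B((330,149)),.04),r(B((284,257)),.04)]
L+=[(-.025,-.085),(-.025,.085)];W+=[r(A((544,55)),.012),r(B((316,97)),.012)]
t,th,e=fit(L,W);print("stone",t,np.degrees(th),e.round(4),"in rail",Rm.T@(t-o),np.degrees(th)-yaw)
print("tin top edge left/right",[Rm.T@(r(B(p),.05)[:2]-o) for p in [(510,318),(657,292),(560,356)]],"foot",[Rm.T@(r(B(p),.012)[:2]-o) for p in [(485,258),(575,204)]])
E
```

```text
foot [ 0.61535553 -0.18988735  0.012     ] [0.62488347 0.21396954 0.012     ]
yaw -1.3514927631500222
top [ 0.61601593 -0.17909564  0.044     ] [0.62406513 0.20394767 0.044     ] -1.2038245948389836
origin from stop corner [0.61938649 0.00774177]
alt [0.61745277 0.00979863]
stone [0.53624505 0.03490901] -7.255694756097544 [0.0007 0.0012 0.0012 0.0008 0.0012 0.0004] in rail [-0.08375907  0.02519872] -5.904201992947522
tin top edge left/right [array([-0.02864635,  0.19468557]), array([-0.04288405,  0.2420823 ]), array([-0.00604838,  0.22358867])] foot [array([-0.02265556,  0.19942198]), array([-0.051493  ,  0.22255875])]
```

```bash
sed -i 's/^RT=.*/RT=np.array([0.6195,0.009]);RY=np.radians(-1.3)/' h.py
python3 -m handwheel '[[1,[0,0.01,0.035],[0,0,0]],[1,[0,0.02,0.035],[0,0,0]],[1,[0,0.03,0.025],[0,0,0]],[1,[0,0.02,0.01],[0,0,0]],[1,[0,0,0],[0,0,0]]]'
python3 - <<'E'
from h import *
plan([-.145,.024,.010],37)
E
```

```text
time: 3.35
tcp_pos: [0.4198, 0.0259, 0.1394]
eef_rot: [[0.03, 0.614, -0.788], [0.999, -0.028, 0.017], [-0.011, -0.789, -0.615]]
force: [-1.0, 0.1, 0.3]
width: 0.0942
t 3.35 tip now(rail) [-140.4   11.1   50.9] F [-1.   0.1  0.3] w 0.094
tcp now [0.42  0.026 0.139] target [0.417 0.038 0.099] tool shift mm [12.  29.3 27.2] rotvec deg [ 0.94  0.05 -0.78]
```

```bash

python3 -m handwheel '[[1,[0.012,0.012,0.012],[0.5,0,-0.8]],[1,[0,0.012,0.01],[0.4,0,0]],[1,[0,0.004,0.004],[0,0,0]],[1,[0,0,0],[0,0,0]],[1,[0,0,0],[0,0,0]]]'
python3 - <<'E'
from h import *
plan([-.145,.024,.010],37)
import cv2
cv2.imwrite("pics/w2.png",ctrl.capture("wrist")[:,:,::-1])
E
```

```text
time: 3.85
tcp_pos: [0.4265, 0.0372, 0.1129]
eef_rot: [[0.018, 0.618, -0.786], [1.0, -0.012, 0.014], [-0.001, -0.786, -0.618]]
force: [-0.0, 0.3, -0.1]
width: 0.0939
t 3.85 tip now(rail) [-133.6   24.    24.7] F [-0.   0.3 -0.1] w 0.094
tcp now [0.426 0.037 0.113] target [0.417 0.038 0.099] tool shift mm [ 0.3  4.5 16. ] rotvec deg [1.2  0.25 0.12]
```

View pics/w2.png

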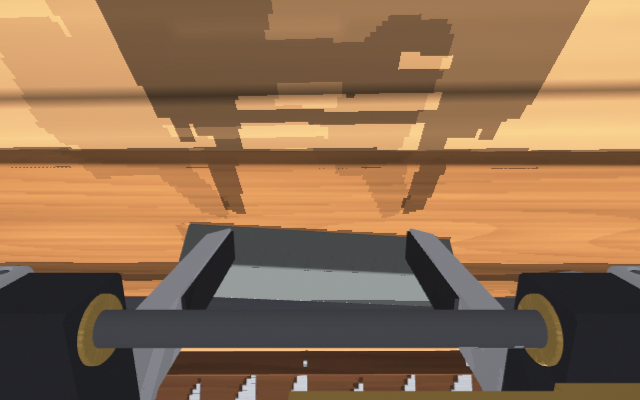

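```bash

python3 -m handwheel '[[1,[0,0.002,0.008],[0.6,0,0]],[1,[0,0.003,0.008],[0.6,0,0]],[1,[0,0,0],[0,0,0]],[1,[0,0,0],[0,0,0]],[1,[0,0,0],[0,0,0]]]'
python3 - <<'E'
from h import *
plan([-.125,.024,.010],37)
E
```

```text
time: 4.4
tcp_pos: [0.4176, 0.037, 0.1006]
eef_rot: [[0.018, 0.604, -0.797], [1.0, -0.012, 0.013], [-0.002, -0.797, -0.604]]
force: [0.3, 0.2, -0.5]
width: 0.094
t 4.4 tip now(rail) [-143.9   23.5   11.3] F [ 0.3  0.2 -0.5] w 0.094
tcp now [0.418 0.037 0.101] target [0.437 0.037 0.099] tool shift mm [  0.5  12.5 -14.6] rotvec deg [0.19 0.28 0.08]
```

```bash

python3 -m handwheel '[[1,[0,0.003,-0.004],[0,0,0]],[1,[0,0.003,-0.004],[0,0,0]],[1,[0,0.003,-0.004],[0,0,0]],[1,[0,0.003,-0.004],[0,0,0]],[1,[0,0.003,-0.004],[0,0,0]]]'
python3 - <<'E'
from h import *
plan([-.105,.024,.010],37)
E
python3 -m handwheel '[[1,[0,0.003,-0.004],[0,0,0]],[1,[0,0.003,-0.004],[0,0,0]],[1,[0,0.003,-0.004],[0,0,0]],[1,[0,0.003,-0.004],[0,0,0]],[1,[0,0.003,-0.004],[0,0,0]]]'
python3 - <<'E'
from h import *
plan([-.095,.024,.010],37)
E
```

```text
time: 4.9
tcp_pos: [0.444, 0.0358, 0.1016]
eef_rot: [[0.017, 0.603, -0.798], [1.0, -0.01, 0.014], [-0.0, -0.798, -0.603]]
force: [-2.5, -0.7, -1.5]
width: 0.0941
t 4.9 tip now(rail) [-117.6   23.1   12.2] F [-2.5 -0.7 -1.5] w 0.094
tcp now [0.444 0.036 0.102] target [0.457 0.037 0.099] tool shift mm [ 1.1  9.4 -8.8] rotvec deg [0.07 0.26 0.19]
time: 5.4
tcp_pos: [0.4693, 0.0348, 0.102]
eef_rot: [[0.014, 0.597, -0.802], [1.0, -0.006, 0.013], [0.003, -0.802, -0.597]]
force: [-3.6, 0.7, 0.9]
width: 0.094
t 5.4 tip now(rail) [-92.8  23.1  12.2] F [-3.6  0.7  0.9] w 0.094
tcp now [0.469 0.035 0.102] target [0.467 0.036 0.099] tool shift mm [1.7 0.4 3.6] rotvec deg [-0.33  0.28  0.43]
```

```bash

python3 -m handwheel '[[1,[0.001,0.0025,-0.003],[-0.3,0,0.4]],[1,[0,0.0025,-0.003],[0,0,0]],[1,[0,0.0025,-0.003],[0,0,0]],[1,[0,0.0025,-0.003],[0,0,0]],[1,[0,0.0025,-0.003],[0,0,0]]]'
python3 - <<'E'
from h import *
plan([-.0565,.024,.010],37)
import cv2
cv2.imwrite("pics/s3.png",ctrl.capture("side")[100:300,200:460,::-1])
cv2.imwrite("pics/w3.png",ctrl.capture("wrist")[:,:,::-1])
E
```

```text
time: 5.9
tcp_pos: [0.4901, 0.0337, 0.1042]
eef_rot: [[0.015, 0.596, -0.802], [1.0, -0.008, 0.013], [0.001, -0.803, -0.597]]
force: [-2.5, 0.2, 1.7]
width: 0.0938
t 5.9 tip now(rail) [-72.1  22.3  14.4] F [-2.5  0.2  1.7] w 0.094
tcp now [0.49  0.034 0.104] target [0.505 0.036 0.099] tool shift mm [ 2.1 12.8 -9.3] rotvec deg [-0.38  0.32  0.34]
```

View pics/s3.png

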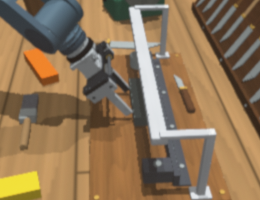

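View pics/w3.png

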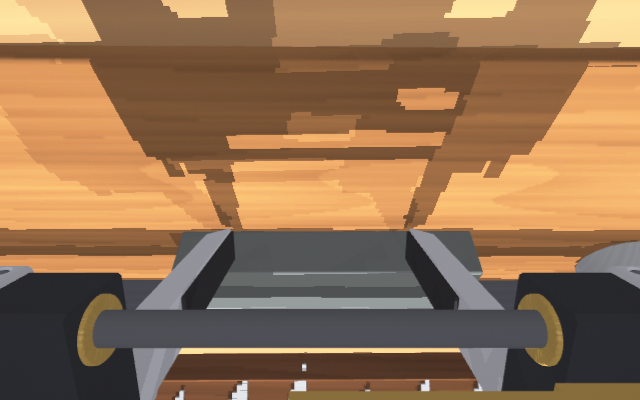

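Both fingers lie on the near long side, at (220,240) and (420,240), and the stone is now parallel to the rail. I'll go on more slowly.

```bash

python3 -m handwheel '[[1,[0.001,0.0025,-0.001],[0,0,0]],[1,[0.001,0.0025,-0.001],[0,0,0]],[1,[0,0.002,-0.0015],[0,0,0]],[1,[0,0.002,-0.0015],[0,0,0]],[1,[0,0.002,-0.0015],[0,0,0]]]'
python3 - <<'E'
from h import *
plan([-.0565,.024,.010],37)
E
```

```text
time: 6.5
tcp_pos: [0.5035, 0.0338, 0.1034]
eef_rot: [[0.013, 0.595, -0.803], [1.0, -0.005, 0.013], [0.004, -0.803, -0.595]]
force: [-4.8, 0.3, 4.6]
width: 0.0934
t 6.5 tip now(rail) [-58.8  23.   13.5] F [-4.8  0.3  4.6] w 0.093
tcp now [0.503 0.034 0.103] target [0.505 0.036 0.099] tool shift mm [1.8 4.2 1. ] rotvec deg [-0.46  0.31  0.52]
```

```bash

python3 -m handwheel '[[1,[0,0.0008,-0.0012],[0,0,0]],[1,[0,0.0008,-0.0012],[0,0,0]],[1,[0,0.0008,-0.0012],[0,0,0]],[1,[0,0.0008,-0.0012],[0,0,0]],[1,[0,0.0008,-0.0012],[0,0,0]]]'
python3 - <<'E'
from h import *
plan([-.0565,.024,.010],37)
E
```

```text
time: 7.0
tcp_pos: [0.5062, 0.0348, 0.1011]
eef_rot: [[0.013, 0.589, -0.808], [1.0, -0.002, 0.015], [0.007, -0.808, -0.589]]
force: [-17.1, -1.2, 12.9]
width: 0.0942
t 7.0 tip now(rail) [-56.7  24.3  10.7] F [-17.1  -1.2  12.9] w 0.094
tcp now [0.506 0.035 0.101] target [0.505 0.036 0.099] tool shift mm [0.8 0.7 1.8] rotvec deg [-0.92  0.18  0.66]
```

The stone is on the rail, at 17 N. I'll back off, close the fingers, tilt further back and go round to the left end.

```bash

python3 -m handwheel '[[1,[0,-0.006,0.008],[0,0,0]],[1,[0,-0.018,0.02],[0,0,0.5]],[1,[0,-0.03,0.01],[-4,0,0]],[0,[0.03,-0.01,0],[-4,0,0]],[0,[0.035,0,0],[0,0,0]]]'
python3 -m handwheel '[[0,[0.035,0,0],[0,0,0]],[0,[0.015,0,0],[0,0,0]],[0,[0,0,0],[0,0,0]],[0,[0,0,0],[0,0,0]],[0,[0,0,0],[0,0,0]]]'
python3 - <<'E'
from h import *
plan([-.09,.14,.03],45)
import cv2
print(ctrl.get_calibration("wrist"))
cv2.imwrite("pics/w4.png",ctrl.capture("wrist")[:,:,::-1])
E
```

```text
time: 7.5
tcp_pos: [0.4316, 0.0711, 0.15]
eef_rot: [[0.008, 0.687, -0.727], [1.0, 0.004, 0.016], [0.014, -0.727, -0.687]]
force: [0.9, 0.2, 0.1]
width: 0.0815
time: 8.0
tcp_pos: [0.4314, 0.1032, 0.1595]
eef_rot: [[0.003, 0.684, -0.73], [1.0, 0.009, 0.013], [0.015, -0.73, -0.684]]
force: [-0.5, 0.3, 0.9]
width: 0.0413
t 8.0 tip now(rail) [-123.9   92.3   76.7] F [-0.5  0.3  0.9] w 0.041
tcp now [0.431 0.103 0.159] target [0.464 0.153 0.111] tool shift mm [48.7 58.5 10.2] rotvec deg [-1.88  0.2   1.42]
{'vertical_fov': 59.65897932170326, 'cx': 319.69058227215106, 'cy': 199.3932811998515, 'R': array([[ 0.00261456,  0.99987831,  0.01537941],
       [ 0.54036116, -0.01435342,  0.84131076],
       [ 0.84142913,  0.00611078, -0.54033294]]), 't': array([-0.10655993, -0.31769868, -0.18098174])}
```

View pics/w4.png

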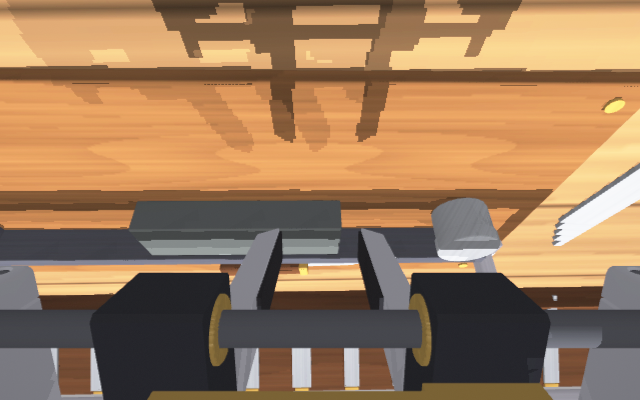

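```bash
python3 - <<'E'
from h import *
for p,z in [((340,201),.012),((341,233),.04),((137,201),.012),((338,254),.04),((433,212),.012)]:
    print(p,(RR()[:2,:2].T@(ray("wrist",p,z)[:2]-RT)*1000).round(1))
E
python3 -m handwheel '[[0,[0.03,0.005,0],[-1,0,0.7]],[0,[0.02,0.005,0.005],[-1,0,0.7]],[0,[0,0,0],[0,0,0]],[0,[0,0,0],[0,0,0]],[0,[0,0,0],[0,0,0]]]'
python3 - <<'E'
from h import *
plan([-.07,.135,.014],45)
E
```

```text
(340, 201) [-47.3 112. ]
(341, 233) [-42.4 111.8]
(137, 201) [-48.  -58.4]
(338, 254) [ -0.3 112. ]
(433, 212) [-28.4 197.4]
time: 8.55
tcp_pos: [0.4309, 0.1261, 0.1599]
eef_rot: [[0.018, 0.681, -0.732], [1.0, -0.01, 0.015], [0.003, -0.732, -0.681]]
force: [-0.1, -0.0, -0.1]
width: 0.0007
t 8.55 tip now(rail) [-125.1  113.3   76.9] F [-0.1 -0.  -0.1] w 0.001
tcp now [0.431 0.126 0.16 ] target [0.484 0.147 0.095] tool shift mm [21.7 83.8  5.9] rotvec deg [-2.09  0.09  0.3 ]
```

```bash

python3 -m handwheel '[[0,[0.014,0.02,0],[-1,0,0]],[0,[0.013,0.02,0],[-1,0,0]],[0,[0.002,0.02,0],[0,0,0]],[0,[0,0,0],[0,0,0]],[0,[0,0,0],[0,0,0]]]'
python3 - <<'E'
from h import *
plan([-.028,.142,.012],45)
import cv2
cv2.imwrite("pics/w5.png",ctrl.capture("wrist")[:,:,::-1])
E
```

```text
time: 9.05
tcp_pos: [0.462, 0.1563, 0.1469]
eef_rot: [[0.04, 0.675, -0.736], [0.999, -0.039, 0.018], [-0.017, -0.736, -0.676]]
force: [0.2, 0.6, 0.6]
width: 0.0004
t 9.05 tip now(rail) [-95.2 141.3  63.4] F [0.2 0.6 0.6] w 0.0
tcp now [0.462 0.156 0.147] target [0.526 0.153 0.093] tool shift mm [  0.4  83.4 -10.6] rotvec deg [-2.45 -0.06 -1.37]
```

View pics/w5.png

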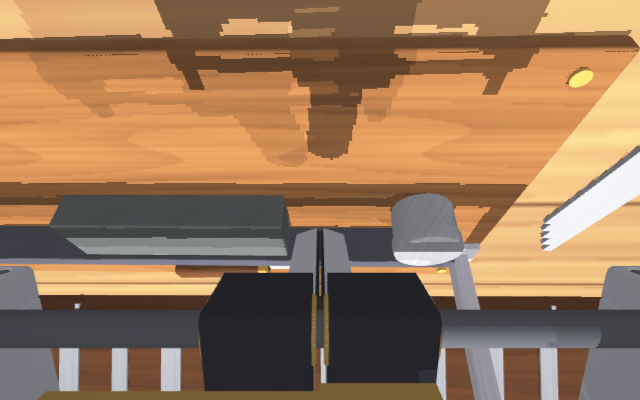

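The closed fingers (320,240) point between the stone's left end (290,225) and the tin (395,225). I'll slide in along the finger axis.

```bash

python3 -m handwheel '[[0,[0,0.02,0],[-1,0,-0.7]],[0,[0,0.02,0],[-1,0,-0.7]],[0,[0,0.015,0],[0,0,0]],[0,[0,0,0],[0,0,0]],[0,[0,0,0],[0,0,0]]]'
python3 - <<'E'
from h import *
plan([-.028,.142,.012],45)
E
```

```text
time: 9.6
tcp_pos: [0.4975, 0.1697, 0.1347]
eef_rot: [[0.053, 0.676, -0.735], [0.998, -0.052, 0.024], [-0.022, -0.735, -0.677]]
force: [-0.7, 0.0, -0.1]
width: 0.0004
t 9.6 tip now(rail) [-60.  154.3  51.4] F [-0.7  0.  -0.1] w 0.0
tcp now [0.497 0.17  0.135] target [0.526 0.153 0.093] tool shift mm [-14.   51.2   7. ] rotvec deg [-2.36 -0.37 -2.11]
```

```bash

python3 -m handwheel '[[0,[-0.014,0.005,0.004],[-2,0,-3]],[0,[0,0.012,0.004],[-2,0,-1]],[0,[0,0.012,0.003],[0,0,0]],[0,[0,0.01,0],[0,0,0]],[0,[0,0,0],[0,0,0]]]'
python3 - <<'E'
from h import *
plan([-.028,.142,.012],45)
E
```

```text
time: 10.1
tcp_pos: [0.5132, 0.1816, 0.1414]
eef_rot: [[0.043, 0.687, -0.725], [0.999, -0.039, 0.022], [-0.013, -0.725, -0.688]]
force: [0.6, -0.2, -0.0]
width: 0.0003
t 10.1 tip now(rail) [-43.5 167.9  59. ] F [ 0.6 -0.2 -0. ] w 0.0
tcp now [0.513 0.182 0.141] target [0.526 0.153 0.093] tool shift mm [-27.2  45.4  23.6] rotvec deg [-1.5  -0.3  -1.35]
```

```bash
python3 - <<'E'
from h import *
s=ctrl.get_state();print(s["joint_positions"].round(3))
E
```

```text
[ 0.189  0.06   2.214 -0.946  0.208 -0.475]
```

Joints 4 and 5 sit on their range limits, because the tilt is too great here, so the tool wandered off. I'll reduce the tilt to about 35° and re-aim while still high.

```bash

python3 -m handwheel '[[0,[0,-0.005,0],[4,0,-0.5]],[0,[0,-0.005,0],[4,0,-0.5]],[0,[-0.014,0,0],[0,0,0]],[0,[-0.014,0,0],[0,0,0]],[0,[0,0,0],[0,0,0]]]'
python3 - <<'E'
from h import *
plan([-.032,.142,.012],35)
print(ctrl.get_state()["joint_positions"].round(3))
E
```

```text
time: 10.6
tcp_pos: [0.5071, 0.1509, 0.1457]
eef_rot: [[0.036, 0.609, -0.792], [0.999, -0.032, 0.021], [-0.012, -0.792, -0.61]]
force: [-0.4, -1.2, 0.4]
width: 0.0005
t 10.6 tip now(rail) [-56.5 137.5  56.8] F [-0.4 -1.2  0.4] w 0.0
tcp now [0.507 0.151 0.146] target [0.535 0.153 0.103] tool shift mm [ 3.6 50.5  3.6] rotvec deg [ 2.59 -0.21 -1.04]
[ 0.109  0.008  2.227 -0.371  0.275 -1.104]
```

```bash

python3 -m handwheel '[[0,[0.003,0.008,0],[2.5,0,-1]],[0,[0.001,0.012,0.001],[0,0,0]],[0,[0,0.012,0.001],[0,0,0]],[0,[0,0.01,0.001],[0,0,0]],[0,[0,0,0],[0,0,0]]]'
python3 - <<'E'
from h import *
plan([-.032,.142,.012],35)
print(ctrl.get_state()["joint_positions"].round(3))
E
```

```text
time: 11.1
tcp_pos: [0.5297, 0.1549, 0.1078]
eef_rot: [[0.024, 0.573, -0.819], [1.0, -0.013, 0.02], [0.001, -0.819, -0.574]]
force: [-1.2, -0.2, 0.2]
width: 0.0001
t 11.1 tip now(rail) [-37.4 143.8  16.4] F [-1.2 -0.2  0.2] w 0.0
tcp now [0.53  0.155 0.108] target [0.535 0.153 0.103] tool shift mm [-1.8  6.7 -1.9] rotvec deg [-0.   -0.08 -0.02]
[ 0.103  0.148  2.159 -0.312  0.238 -1.162]
```

```bash

python3 -m handwheel '[[0,[-0.002,0.003,0],[1.5,0,0]],[0,[0,0.003,-0.001],[0,0,0]],[0,[0,0.001,-0.001],[0,0,0]],[0,[0,0,0],[0,0,0]],[0,[0,0,0],[0,0,0]]]'
python3 - <<'E'
from h import *
plan([-.032,.142,.012],35)
import cv2
cv2.imwrite("pics/w6.png",ctrl.capture("wrist")[:,:,::-1])
a=ctrl.capture("scene")[145:315,180:440,::-1];cv2.imwrite("pics/c6.png",cv2.resize(a,None,fx=3,fy=3,interpolation=cv2.INTER_CUBIC))
E
```

```text
time: 11.6
tcp_pos: [0.5349, 0.1537, 0.1031]
eef_rot: [[0.022, 0.552, -0.834], [1.0, -0.012, 0.018], [-0.0, -0.834, -0.552]]
force: [0.9, 0.5, 0.1]
width: 0.0
t 11.6 tip now(rail) [-34.3 142.8  10.2] F [0.9 0.5 0.1] w 0.0
tcp now [0.535 0.154 0.103] target [0.535 0.153 0.103] tool shift mm [-0.8 -0.2 -0.4] rotvec deg [-1.51  0.04  0.01]
```

View pics/w6.png

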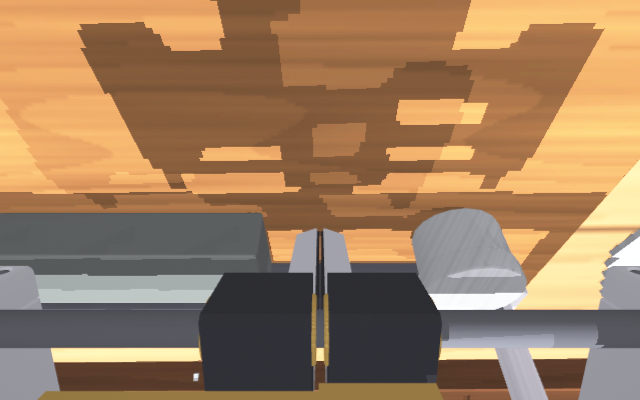

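View pics/c6.png

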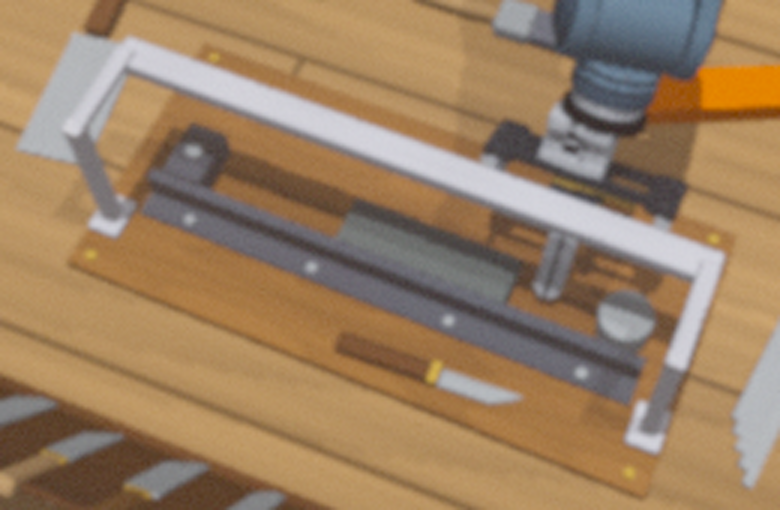

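The fingers stand between the stone's left end and the tin, clear of the lamp. I'll push to the right along the rail.

```bash

python3 -m handwheel '[[0,[-0.006,0,0],[0,0,0]],[0,[-0.006,0,0],[0,0,0]],[0,[-0.005,0.0003,-0.0003],[0,0,0]],[0,[-0.005,0.0003,-0.0003],[0,0,0]],[0,[-0.005,0.0003,-0.0003],[0,0,0]]]'
python3 - <<'E'
from h import *
plan([-.032,.11,.012],34)
E
python3 -m handwheel '[[0,[-0.006,0.0003,-0.0003],[0,0,0]],[0,[-0.006,0.0003,-0.0003],[0,0,0]],[0,[-0.006,0.0003,-0.0003],[0,0,0]],[0,[-0.006,0.0003,-0.0003],[0,0,0]],[0,[-0.006,0.0003,-0.0003],[0,0,0]]]'
python3 - <<'E'
from h import *
plan([-.032,.08,.012],34)
print(ctrl.get_state()["joint_positions"].round(3))
E
```

```text
time: 12.2
tcp_pos: [0.5347, 0.1277, 0.1034]
eef_rot: [[0.02, 0.553, -0.833], [1.0, -0.01, 0.017], [0.001, -0.833, -0.553]]
force: [-4.5, 7.2, 2.9]
width: 0.0002
t 12.2 tip now(rail) [-33.9 117.   10.6] F [-4.5  7.2  2.9] w 0.0
tcp now [0.535 0.128 0.103] target [0.536 0.121 0.104] tool shift mm [-6.8 -0.2 -1.6] rotvec deg [-0.46  0.09  0.15]
time: 12.7
tcp_pos: [0.5341, 0.1012, 0.1035]
eef_rot: [[0.016, 0.552, -0.834], [1.0, -0.004, 0.016], [0.005, -0.834, -0.552]]
force: [-2.1, 6.6, 2.5]
width: 0.0006
t 12.7 tip now(rail) [-33.9  91.1  10.6] F [-2.1  6.6  2.5] w 0.001
tcp now [0.534 0.101 0.103] target [0.535 0.091 0.104] tool shift mm [-10.2  -0.2  -1.5] rotvec deg [-0.49  0.16  0.48]
[-0.025  0.135  2.179  0.039  0.243 -1.614]
```

```bash

python3 -m handwheel '[[0,[-0.006,0.0003,-0.0012],[0.5,0,-0.3]],[0,[-0.006,0.0003,-0.0012],[0.5,0,-0.3]],[0,[-0.006,0.0003,-0.0012],[0.5,0,0]],[0,[-0.006,0.0003,-0.0012],[0.5,0,0]],[0,[-0.006,0.0003,-0.0003],[0,0,0]]]'
python3 - <<'E'
from h import *
plan([-.032,.06,.012],32)
print(ctrl.get_state()["joint_positions"].round(3))
E
python3 -m handwheel '[[0,[-0.006,0.0003,-0.0003],[0,0,0]],[0,[-0.006,0.0003,-0.0003],[0,0,0]],[0,[-0.006,0.0003,-0.0003],[0,0,0]],[0,[-0.006,0.0003,-0.0003],[0,0,0]],[0,[-0.006,0.0003,-0.0003],[0,0,0]]]'
python3 - <<'E'
from h import *
plan([-.032,.03,.012],32)
print(ctrl.get_state()["joint_positions"].round(3))
import cv2
a=ctrl.capture("scene")[145:315,180:440,::-1];cv2.imwrite("pics/c7.png",cv2.resize(a,None,fx=3,fy=3,interpolation=cv2.INTER_CUBIC))
E
```

```text
time: 13.2
tcp_pos: [0.5365, 0.0749, 0.105]
eef_rot: [[0.005, 0.518, -0.855], [1.0, 0.015, 0.015], [0.02, -0.855, -0.518]]
force: [-2.6, 7.9, 4.9]
width: 0.0007
t 13.2 tip now(rail) [-34.2  66.6  10. ] F [-2.6  7.9  4.9] w 0.001
tcp now [0.537 0.075 0.105] target [0.537 0.071 0.106] tool shift mm [-4.  -0.7 -1.5] rotvec deg [-0.82  0.25  1.51]
[-0.092  0.128  2.173  0.208  0.306 -1.833]
time: 13.7
tcp_pos: [0.5364, 0.0504, 0.1051]
eef_rot: [[-0.001, 0.513, -0.858], [1.0, 0.026, 0.014], [0.029, -0.858, -0.513]]
force: [-3.5, 8.4, 5.6]
width: 0.0007
t 13.7 tip now(rail) [-34.3  43.1   9.9] F [-3.5  8.4  5.6] w 0.001
tcp now [0.536 0.05  0.105] target [0.537 0.041 0.106] tool shift mm [-9.5 -1.  -1. ] rotvec deg [-1.13  0.29  2.14]
[-0.153  0.12   2.18   0.328  0.327 -2.   ]
```

View pics/c7.png

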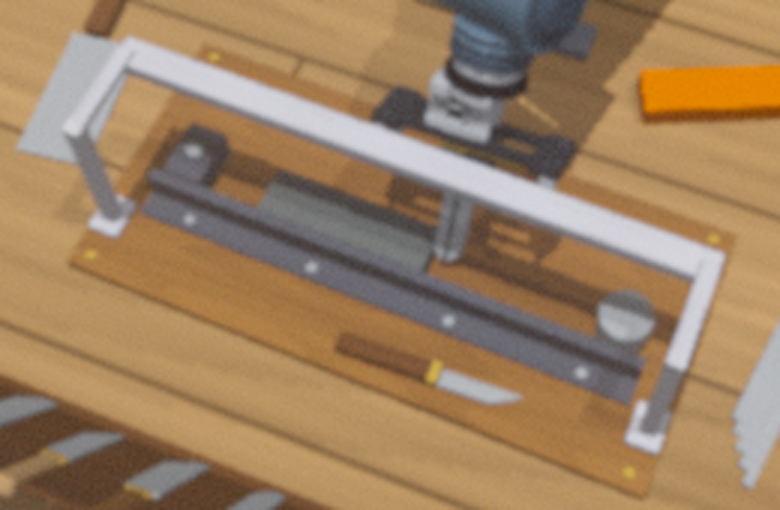

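The stone slides flush along the rail, its right end nearing the stop (230,185 in the crop). Carrying on.

```bash

python3 -m handwheel '[[0,[-0.005,0.0,-0.0003],[0,0,0.7]],[0,[-0.005,0.0,-0.0003],[0,0,0.7]],[0,[-0.005,0.0,-0.0003],[0,0,0.5]],[0,[-0.006,0.0,-0.0003],[0,0,0.3]],[0,[-0.006,0,-0.0003],[0,0,0.3]]]'
python3 - <<'E'
from h import *
plan([-.034,.01,.012],32)
E
python3 -m handwheel '[[0,[-0.005,0.0,-0.0003],[0,0,0.3]],[0,[-0.005,0.0,-0.0003],[0,0,0.3]],[0,[-0.005,0.0,-0.0003],[0,0,0.3]],[0,[-0.005,0.0,-0.0003],[0,0,0.3]],[0,[-0.003,0,-0.0003],[0,0,0]]]'
python3 - <<'E'
from h import *
plan([-.034,-.0175,.012],32)
print(ctrl.get_state()["joint_positions"].round(3))
E
```

```text
time: 14.25
tcp_pos: [0.5359, 0.0232, 0.1049]
eef_rot: [[0.021, 0.51, -0.86], [1.0, -0.018, 0.013], [-0.009, -0.86, -0.51]]
force: [-0.9, 3.1, -0.4]
width: 0.0005
t 14.25 tip now(rail) [-34.4  11.6   9.5] F [-0.9  3.1 -0.4] w 0.0
tcp now [0.536 0.023 0.105] target [0.534 0.021 0.106] tool shift mm [-2.3 -1.9  0.6] rotvec deg [-1.33  0.36 -0.37]
time: 14.75
tcp_pos: [0.5357, -0.0027, 0.1051]
eef_rot: [[0.034, 0.507, -0.861], [0.999, -0.041, 0.015], [-0.028, -0.861, -0.508]]
force: [0.2, 2.8, -2.1]
width: 0.0006
t 14.75 tip now(rail) [-34.2 -16.5   9.5] F [ 0.2  2.8 -2.1] w 0.001
tcp now [ 0.536 -0.003  0.105] target [ 0.534 -0.007  0.106] tool shift mm [-3.9 -1.9  1.1] rotvec deg [-1.48  0.31 -1.7 ]
[-0.246  0.115  2.184  0.264  0.325 -2.019]
```

```bash

python3 -m handwheel '[[0,[-0.0015,0,0],[0,0,0]],[0,[-0.0015,0,0],[0,0,0]],[0,[-0.0015,0,0],[0,0,0]],[0,[-0.0015,0,0],[0,0,0]],[0,[-0.0015,0,0],[0,0,0]]]'
python3 - <<'E'
from h import *
plan([-.034,-.0175,.012],32)
import cv2
a=ctrl.capture("scene")[145:315,180:440,::-1];cv2.imwrite("pics/c8.png",cv2.resize(a,None,fx=3,fy=3,interpolation=cv2.INTER_CUBIC))
E
```

```text
time: 15.25
tcp_pos: [0.5352, -0.0057, 0.1054]
eef_rot: [[0.029, 0.504, -0.863], [0.999, -0.031, 0.016], [-0.019, -0.863, -0.504]]
force: [0.8, 10.2, -0.4]
width: 0.0004
t 15.25 tip now(rail) [-35.  -18.6   9.7] F [ 0.8 10.2 -0.4] w 0.0
tcp now [ 0.535 -0.006  0.105] target [ 0.534 -0.007  0.106] tool shift mm [-0.9 -1.4  0.8] rotvec deg [-1.72  0.23 -1.13]
```

View pics/c8.png

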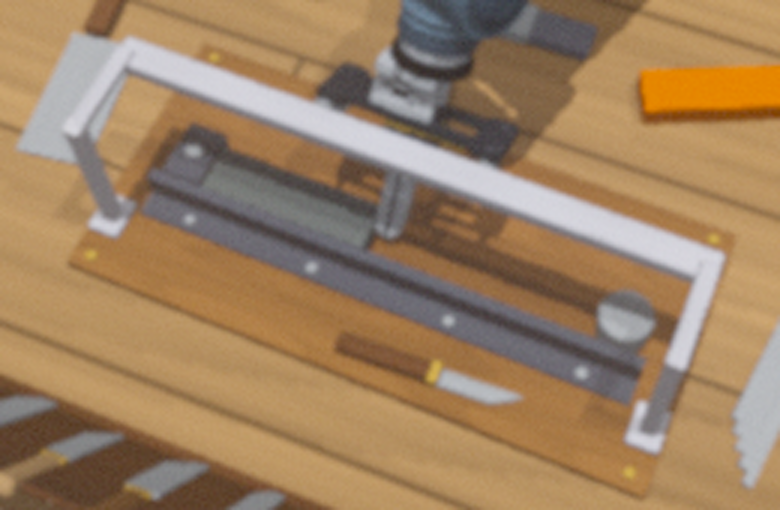

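```bash

python3 -m handwheel '[[0,[-0.002,0,0],[0,0,0]],[0,[-0.002,0,0],[0,0,0]],[0,[-0.002,0,0],[0,0,0]],[0,[-0.002,0,0],[0,0,0]],[0,[-0.002,0,0],[0,0,0]]]'
python3 - <<'E'
from h import *
plan([-.034,-.0175,.012],32)
E
```

```text
time: 15.8
tcp_pos: [0.5344, -0.0071, 0.1058]
eef_rot: [[0.02, 0.499, -0.867], [1.0, -0.014, 0.014], [-0.005, -0.867, -0.499]]
force: [2.3, 13.3, 0.2]
width: 0.0007
t 15.8 tip now(rail) [-36.3 -18.3   9.8] F [ 2.3 13.3  0.2] w 0.001
tcp now [ 0.534 -0.007  0.106] target [ 0.534 -0.007  0.106] tool shift mm [ 0.6 -0.7  0.4] rotvec deg [-2.09  0.31 -0.16]
```

The stone is against the stop: it no longer moves at 13 N. I'll release sideways, go straight back, open the fingers and shift right for the press.

```bash

python3 -m handwheel '[[0,[0.004,0,0],[0,0,0]],[0,[0.003,-0.005,0.009],[0,0,0]],[0,[0,-0.013,0.022],[0,0,0]],[1,[0,-0.018,0.025],[0,0,0]],[1,[-0.01,-0.015,0.01],[0,0,0]]]'
python3 -m handwheel '[[1,[-0.03,0,0],[-1,0,0]],[1,[-0.03,0,0],[-1,0,0]],[1,[-0.02,0,0],[0,0,0]],[1,[0,0,0],[0,0,0]],[1,[0,0,0],[0,0,0]]]'
python3 - <<'E'
from h import *
plan([-.09,-.11,.012],32)
print(ctrl.get_state()["joint_positions"].round(3))
import cv2
cv2.imwrite("pics/w9.png",ctrl.capture("wrist")[:,:,::-1])
E
```

```text
time: 16.3
tcp_pos: [0.451, -0.0083, 0.1181]
eef_rot: [[0.017, 0.504, -0.864], [1.0, -0.017, 0.01], [-0.009, -0.864, -0.504]]
force: [-0.4, 0.1, 0.8]
width: 0.0131
time: 16.8
tcp_pos: [0.4462, -0.0916, 0.1207]
eef_rot: [[0.02, 0.54, -0.841], [1.0, -0.024, 0.009], [-0.016, -0.841, -0.54]]
force: [0.6, 0.6, 1.1]
width: 0.0531
t 16.8 tip now(rail) [-118.6 -105.7   27.1] F [0.6 0.6 1.1] w 0.053
tcp now [ 0.446 -0.092  0.121] target [ 0.476 -0.098  0.106] tool shift mm [ -5.3  28.2 -17. ] rotvec deg [ 0.71  0.59 -0.69]
[-0.566 -0.13   2.396  0.661  0.453 -2.66 ]
```

View pics/w9.png

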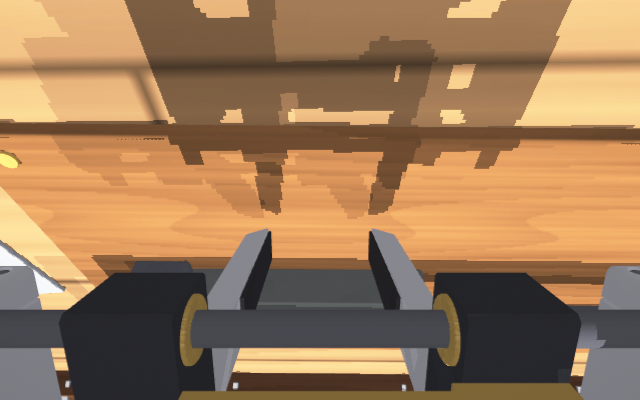

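```bash

python3 -m handwheel '[[1,[-0.003,0.005,0],[3,0,0]],[1,[-0.002,0.01,-0.01],[2,0,0]],[1,[0,0.01,-0.01],[0,0,0]],[1,[0,0,0],[0,0,0]],[1,[0,0,0],[0,0,0]]]'
python3 - <<'E'
from h import *
plan([-.07,-.11,.011],28)
print(ctrl.get_state()["joint_positions"].round(3))
E
```

```text
time: 17.35
tcp_pos: [0.4758, -0.092, 0.1073]
eef_rot: [[0.013, 0.46, -0.888], [1.0, -0.02, 0.004], [-0.016, -0.888, -0.46]]
force: [0.3, 0.2, -0.1]
width: 0.0936
t 17.35 tip now(rail) [ -96.7 -105.2    9.3] F [ 0.3  0.2 -0.1] w 0.094
tcp now [ 0.476 -0.092  0.107] target [ 0.501 -0.098  0.109] tool shift mm [ -6.   10.8 -23.5] rotvec deg [-0.57  0.93 -0.55]
[-0.506  0.     2.288  0.477  0.464 -2.455]
```

```bash

python3 -m handwheel '[[1,[-0.003,0.003,-0.006],[0,0.6,-0.3]],[1,[-0.002,0.003,-0.006],[0,0.4,-0.3]],[1,[0,0.003,-0.006],[0,0,0]],[1,[0,0.001,-0.002],[0,0,0]],[1,[0,0,0],[0,0,0]]]'
python3 - <<'E'
from h import *
plan([-.06,-.11,.011],28)
E
```

```text
time: 17.85
tcp_pos: [0.4988, -0.097, 0.108]
eef_rot: [[0.024, 0.461, -0.887], [1.0, -0.009, 0.022], [0.003, -0.887, -0.461]]
force: [-0.2, -0.0, -0.4]
width: 0.0941
t 17.85 tip now(rail) [ -73.5 -108.5    9.9] F [-0.2 -0.  -0.4] w 0.094
tcp now [ 0.499 -0.097  0.108] target [ 0.511 -0.099  0.109] tool shift mm [ -1.3   5.3 -11.6] rotvec deg [-0.56 -0.14  0.11]
```

```bash

python3 -m handwheel '[[1,[0,0.0015,-0.003],[0,0,0]],[1,[0,0.0015,-0.003],[0,0,0]],[1,[0,0.001,-0.002],[0,0,0]],[1,[0,0.0005,-0.001],[0,0,0]],[1,[0,0.0005,-0.001],[0,0,0]]]'
python3 - <<'E'
from h import *
plan([-.057,-.11,.011],28)
E
python3 -m handwheel '[[1,[0,0.0005,-0.001],[0,0,0]],[1,[0,0.0005,-0.001],[0,0,0]],[1,[0,0.0005,-0.001],[0,0,0]],[1,[0,0.0005,-0.001],[0,0,0]],[1,[0,0.0005,-0.001],[0,0,0]]]'
python3 - <<'E'
from h import *
plan([-.057,-.11,.011],28)
E
```

```text
time: 18.35
tcp_pos: [0.5106, -0.0972, 0.108]
eef_rot: [[0.024, 0.46, -0.887], [1.0, -0.008, 0.023], [0.003, -0.888, -0.46]]
force: [-0.3, -0.3, -0.3]
width: 0.0943
t 18.35 tip now(rail) [ -61.8 -108.4    9.9] F [-0.3 -0.3 -0.3] w 0.094
tcp now [ 0.511 -0.097  0.108] target [ 0.514 -0.099  0.109] tool shift mm [-1.4  1.2 -3.8] rotvec deg [-0.59 -0.15  0.11]
time: 18.85
tcp_pos: [0.5151, -0.0968, 0.1072]
eef_rot: [[0.022, 0.457, -0.889], [1.0, -0.006, 0.022], [0.004, -0.89, -0.457]]
force: [-9.8, -1.8, 7.6]
width: 0.0938
t 18.85 tip now(rail) [ -57.6 -107.7    9. ] F [-9.8 -1.8  7.6] w 0.094
tcp now [ 0.515 -0.097  0.107] target [ 0.514 -0.099  0.109] tool shift mm [-1.9 -1.5 -0.1] rotvec deg [-0.81 -0.08  0.23]
```

```bash

python3 -m handwheel '[[1,[0,0.0001,-0.001],[0,0,0]],[1,[0,0.0001,-0.001],[0,0,0]],[1,[0,0.0001,-0.001],[0,0,0]],[1,[0,0.0001,-0.001],[0,0,0]],[1,[0,0.0001,-0.001],[0,0,0]]]'
python3 -m handwheel '[[1,[0,0.0001,-0.001],[0,0,0]],[1,[0,0.0001,-0.001],[0,0,0]],[1,[0,0.0001,-0.001],[0,0,0]],[1,[0,0.0001,-0.001],[0,0,0]],[1,[0,0.0001,-0.001],[0,0,0]]]'
python3 - <<'E'
from h import *
plan([-.057,-.11,.011],28)
E
```

```text
time: 19.35
tcp_pos: [0.516, -0.0969, 0.1075]
eef_rot: [[0.02, 0.449, -0.894], [1.0, -0.005, 0.02], [0.005, -0.894, -0.449]]
force: [-11.5, -1.5, 7.2]
width: 0.0937
time: 19.85
tcp_pos: [0.5168, -0.0971, 0.1079]
eef_rot: [[0.018, 0.44, -0.898], [1.0, -0.003, 0.018], [0.006, -0.898, -0.44]]
force: [-11.6, -0.9, 7.5]
width: 0.0938
t 19.85 tip now(rail) [ -57.6 -107.7    8.8] F [-11.6  -0.9   7.5] w 0.094
tcp now [ 0.517 -0.097  0.108] target [ 0.514 -0.099  0.109] tool shift mm [-1.6 -1.7  1.7] rotvec deg [-1.88  0.1   0.42]
```

About 11 N held for over 1 s, with the stone not moving. I'll release straight back and inspect.

```bash

python3 -m handwheel '[[1,[0,-0.0013,0.0027],[0,0,0]],[1,[0,-0.005,0.01],[0,0,0]],[1,[0,-0.013,0.027],[0,0,0]],[1,[0,-0.03,0.01],[0,0,0]],[1,[0.01,-0.04,0],[0,0,0]]]'
python3 -m handwheel '[[1,[0.01,-0.04,0],[-3,0,0]],[1,[0,-0.04,-0.01],[-3,0,0]],[1,[0,-0.03,-0.01],[0,0,0]],[1,[0,0,0],[0,0,0]],[1,[0,0,0],[0,0,0]]]'
python3 - <<'E'
from h import *
import cv2
plan([-.12,-.1,.15],30)
print(ctrl.get_calibration("wrist"))
w=ctrl.capture("wrist")[:,:,::-1];cv2.imwrite("pics/w10.png",w)
a=ctrl.capture("scene")[145:315,180:440,::-1];cv2.imwrite("pics/c10.png",cv2.resize(a,None,fx=3,fy=3,interpolation=cv2.INTER_CUBIC))
a=ctrl.capture("side")[140:310,280:440,::-1];cv2.imwrite("pics/d10.png",cv2.resize(a,None,fx=3.5,fy=3.5,interpolation=cv2.INTER_CUBIC))
E
```

```text
time: 20.35
tcp_pos: [0.4288, -0.0852, 0.1632]
eef_rot: [[0.02, 0.435, -0.9], [1.0, 0.0, 0.022], [0.01, -0.9, -0.435]]
force: [0.1, -0.8, 0.6]
width: 0.0945
time: 20.85
tcp_pos: [0.39, -0.074, 0.2758]
eef_rot: [[0.02, 0.538, -0.842], [1.0, -0.007, 0.019], [0.004, -0.843, -0.538]]
force: [-1.0, -1.4, -0.8]
width: 0.0936
t 20.85 tip now(rail) [-175.3  -87.7  182. ] F [-1.  -1.4 -0.8] w 0.094
tcp now [ 0.39  -0.074  0.276] target [ 0.449 -0.087  0.246] tool shift mm [-12.1  56.8 -33.7] rotvec deg [2.58 0.03 0.27]
{'vertical_fov': 59.65897932170326, 'cx': 319.69058227215106, 'cy': 199.3932811998515, 'R': array([[ 0.01946074,  0.99980332,  0.00382134],
       [ 0.68522909, -0.01612074,  0.72814917],
       [ 0.72806756, -0.01155183, -0.68540804]]), 't': array([ 0.06555802, -0.4211683 ,  0.00081012])}
```

View pics/w10.png

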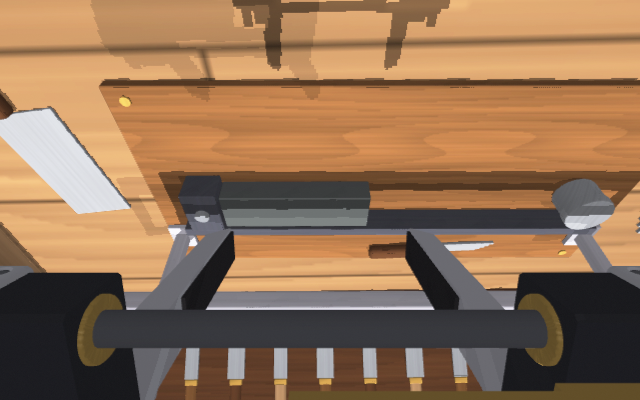

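View pics/c10.png

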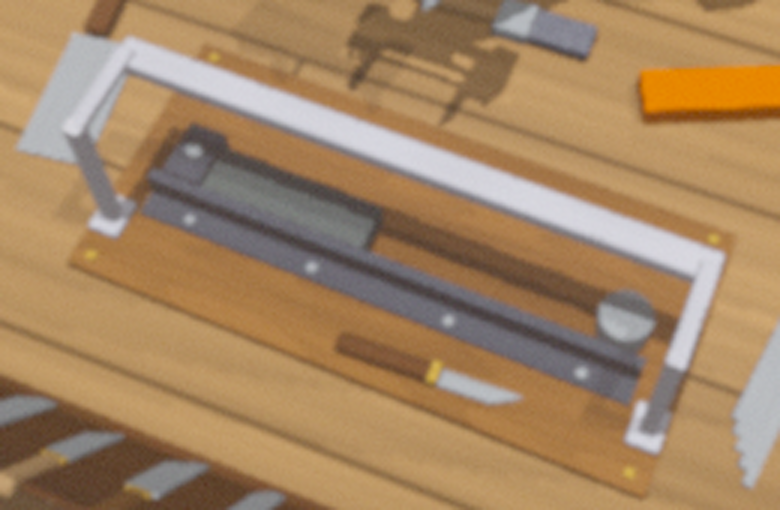

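View pics/d10.png

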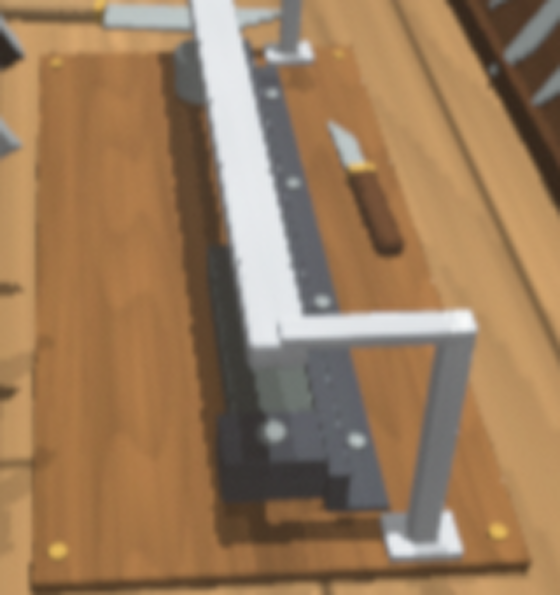

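```bash
python3 - <<'E'
import cv2
a=cv2.imread("pics/w10.png")[165:245,170:390]; cv2.imwrite("pics/c11.png",cv2.resize(a,None,fx=3.6,fy=3.6,interpolation=cv2.INTER_NEAREST))
E
```

```text
(no output)
```

View pics/c11.png

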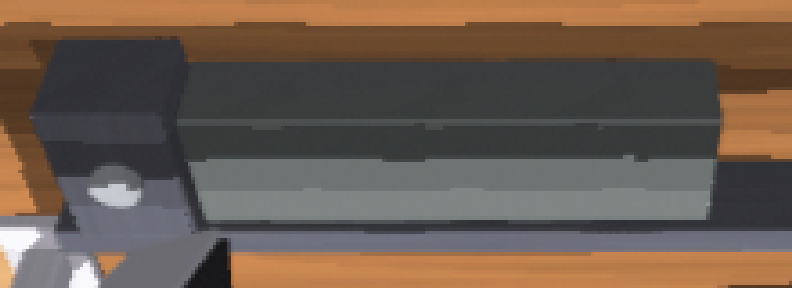

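```bash
python3 - <<'E'
from h import *
P=lambda p:(p[0]/3.6+170,p[1]/3.6+165)
for n,p,z in [("stop inner near foot",(181,40),.012),("stop inner near top",(180,117),.047),("stop inner far top",(196,233),.047),("stone near R foot",(188,62),.012),("stone near L foot",(715,60),.012),("stone near R top",(178,120),.04),("stone near L top",(720,120),.04),("stone far L top",(709,220),.04),("stone far R top",(206,222),.04),("rail top",(400,232),.044),("rail top",(760,232),.044),("rail foot L",(760,162),.012)]:
    print(n,(RR()[:2,:2].T@(ray("wrist",P(p),z)[:2]-RT)*1000).round(1))
E
```

```text
stop inner near foot [ -59.4 -199.6]
stop inner near top [ -60.6 -193. ]
stop inner far top [  -5.4 -199. ]
stone near R foot [ -49.7 -199.3]
stone near L foot [-50.2 -29. ]
stone near R top [ -52.  -196.7]
stone near L top [-51.5 -30.5]
stone far L top [ -2.9 -28.9]
stone far R top [  -2.5 -197.5]
rail top [  -1.9 -132.3]
rail top [ -1.4 -12.1]
rail foot L [-0.6 -7.9]
```

Measured from the picture, the stone's near edge is at −49.7 and −50.2 mm at its two ends, so it is flush with the rail. Its right end is at −199.3 mm and the stop's face at −199.6 mm. The tin, knives and lamp look unmoved, so I'm handing in.

```bash
python3 - <<'E'
from h import *
print(ctrl.finish_job(), ctrl.get_state()["time"])
E
```

```text
the job is handed in; nothing more can be done
the job is handed in; nothing more can be done
```

The long grey stone now lies flat against the rail with its right end on the stop block, and I've handed the job in after about 21 s. I slid it to the rail with both open fingers, pushed its left end along until it met the stop, and pressed it home at about 10–12 N for just over 1 s. It was never gripped or lifted.

**Last checks:**
- **Flush with the rail:** in the wrist picture, the near edge is 49.7 and 50.2 mm from the rail face at its two ends; the stone is 50 mm wide.
- **Touching the stop:** the gap measured about 0.3 mm, within the roughly 2 mm accuracy of the cameras. When pushed at 13 N the stone did not move any further.
- **Other things:** the tin, the knives and the light bar look unmoved in the pictures.
- **Forces:** the highest reading was about 21 N, when the stone first met the rail. Forces were only read at the end of each 0.5 s move, so a short peak in between could have been missed.

**What went wrong or disagreed:**
- **Tilt limit:** while I was going round to the left end, the planned 45° tilt ran two joints to the end of their range. The tool drifted up and to the left without touching anything, so I reduced the tilt to about 34°.
- **Downward push:** during the final press there was also about 7.5 N pressing down on the stone.
- **Top edges:** measured along its top edge, the stone came out 2–3 mm away from the stop and rail faces. The rail's and stop's own top edges were off by a similar amount, so I went by the measurements at board level.

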